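# Take the bent angle bracket out of the V die and lay it in the enclosure

## Robot

A 6-joint arm with a two-finger parallel gripper is mounted at the origin on the work surface. World frame = base frame: x ahead of the robot, y to its left, z up, the work surface at z = 0. Lengths are in m, angles in rad, forces in N, time in s.
With the tool pointing down it reaches from about 0.35 to 0.775 m from the base axis. Payload 5.5 kg.
Tool frame: the origin (TCP) lies at the very end of the fingers, on their centre line; the grasp point (between the pads) lies 19 mm behind it (grip_point_offset is the distance from the TCP to the grasp point, in m); z points along the fingers, y is the direction in which the jaws open and shut (so a half turn about z gives the same grasp; the last joint's range is limited). The gripper opens to 85 mm and grips with 20 to 120 N. Pads are 22 mm wide; open, the fingers measure 114 mm over their backs; the gripper's body (76 mm by 85 mm) begins 54 mm behind the grasp point. The pads swing forward as they close: fully open they stand 13 mm farther back than shut.
Start: joints at [-1.343, 0.313, 0.046, 1.304, 0, 1.431], TCP at [0.207, -0.537, 0.231] pointing down, gripper open.
Joint ranges: [-2.76, 2.76], [-0.86, 1.69], [-1.03, 1.26], [-2.2, 2.34], [-1.47, 1.5], [-3.14, 3.14]. Speed limits (rad/s): [2.57, 2.57, 3.14, 3.14, 3.14, 3.14].

## Interface

Orientations are given as a unit quaternion [w, x, y, z].
In Python, from workcell import * gives the robot as it stands.
- The arm moves only by the shell command python3 -m crank 'ROWS' [OPENING] [FORCE]. ROWS is a JSON object of lists of equal length, an entry for each row: "travel": the shift along the tool's x, y, z in units of 40 mm (1.0 is 40 mm), a list of three; "turn": the turn about the tool's z in rad. In form: {"travel": [[x, y, z], ...], "turn": [turn, ...]}. A call has 1 to 5 rows; each row is the pose to reach, as a shift and turn from the pose commanded when the call began, along the tool's axes at that moment; what a row does not reach only later rows make up. A row lasts 1/12 s, in which the tool goes at most 41.7 mm and 7.16 degrees, less where a joint would pass 70% of its speed; a pose out of reach is approached as far as the arm can. A call with a gripper value outside its range is refused whole. OPENING is the finger opening in mm, from 0 to 85.4, set as the call begins (- or left out, the last holds). The fingers move at their own pace and stop on an object; FORCE is the grip in N (left out, the last holds). Time passes only in rows, so rows that repeat a pose let the fingers close. It gives the time, the measured TCP pose, the force and the opening at its end, in the units of the state.
- get_state(): the state, without advancing time (a new reading comes with each control period).
- read_camera(name): name is "scene" or "top" or "wrist"; returns a dict with "image" (400x640x3 uint8, red, green, blue), "K" (3x3 intrinsics, pixels), "R" (3x3) and "t" (3): a world point X has camera coordinates R X + t. Camera axes: x right, y down, z forward; pixel columns grow to the right and rows downward; lengths in m; the calibration is good to about 2 mm. A picture is of the moment at which its call begins. There is no depth.
- hand_in(): hands the job in, once; it reports no verdict.
The state is a dict: "clock": time; "joint_pos": joint angles; "qvel": joint speeds; "tau": joint torques, N m; "tcp_pos": TCP position; "orientation": TCP orientation; "wrist_force": force on the tool from outside, world axes, zero at the start; "ft_torque": the same for the moment, N m; "finger_gap": finger opening in m.
Only numpy, scipy, OpenCV 4.12 (cv2) and the standard library are available. Lean on these libraries where they do the work, as an engineer would, in place of code of your own. Each camera call takes 0.05 s, during which the arm holds its last target. There are 200 camera calls.

## Task

Lift the bent angle bracket out of the open V die, rest it in the wooden V cradle, centred, with its bend down in the notches and its long leg on the cradle's +y side (robot's left), and let go. Then take it again the other way, so that you carry it with the long leg level and the short leg up, lay it flat on the plate in the grey enclosure base, midway between the side strips, the long leg's free edge butted squarely against the stop strip, and let go. Do not drop the bracket, and leave the other things on the bench alone.

Things in the scene. Friction and masses are not known exactly. Their poses are not given: they have to be found in the camera images.
- bracket_mid (a point): Loose aluminium angle bracket, 90 degrees, 8 mm thick, 100 mm along the bend, about 0.32 kg; long leg 100 mm, short leg 70 mm, from the outer corner (heel). The point is the long leg's centre, mid-thickness. Axes: x along the bend, y along the long leg, z along the short leg, away from the heel. It starts in the die, heel down, legs at 45 degrees, held by nothing but its weight.
- bracket_heel (a point): Middle of the outer corner of the bracket's bend; axes as bracket_mid. From here, in those axes, the long leg fills y 0..100, z 0..8 mm, the short leg y 0..8, z 0..70 mm, both x -50..50 mm, and bracket_mid is at (0, 50, 4) mm. The dark holes are only for looks.
- bracket_edge (a point): Middle of the free edge of the long leg, on its outer (under) face, 100 mm from the heel; axes as bracket_mid.
- die_v (a point): Fixed steel V die, foot 140 by 150 mm. Point: middle of the bottom line of its 90 degree groove, 35 mm above the bench. Axes: x along the groove, z up. The bracket's long leg is on the +y wall, 36 mm along its slope, so the leg's upper 64 mm stand clear. The -y wall, 84 mm along its slope, with a block behind, hides the short leg. Cheeks 56 mm high, 108 mm apart, close the ends.
- cradle_v (a point): Fixed wooden cradle: foot 130 by 100 by 8 mm, two uprights 12 mm thick, 64 mm clear between them, with 90 degree V notches, arms 34 mm along the slope. Point: middle of the line joining the notch bottoms, 50 mm above the bench. Axes: x along that line, z up, y to the side where the long leg goes. Between the uprights fingers can pass around either leg.
- stop (a point): Fixed grey enclosure base 180 (x) by 200 (y) mm, walls 40 mm high, with a flat steel plate, top 10 mm above the bench. Point: middle of the black stop strip's face, at the plate, 60 mm to +y of the enclosure's centre. Axes: z up, y into the strip (the long leg points along +y). Strip 120 mm long, 12 high. Two side strips 8 mm high along y, 126 mm apart, 5 to 115 mm before the stop.
- driver: Bystander: screwdriver 200 mm long with a red handle, lying flat.
- contactor: Bystander: white contactor block 70 by 45 by 70 mm; origin under its centre.
- tape: Bystander: roll of white tape, 64 mm across, 18 mm high; origin under its centre.
- spanner: Bystander: steel spanner 160 mm long lying flat.
- breaker: Bystander: white circuit breaker 66 by 18 by 88 mm, standing; origin under its centre.
- cup: Bystander: blue cup, 70 mm across, 80 mm high; origin under its centre.
- gland: Bystander: grey cable gland, 40 mm across, 35 mm high; origin under its centre.
There are look-alikes about, which are no part of the job. What is shaped like the part that bears cradle_v but blue or orange is not meant.

How it is judged:
On the way, in this order (a step that is already met when the one before it is completed fails the run):
1. the bracket lies released in the cradle, heel in the notches, long leg to the cradle's +y side (distance between bracket_heel and cradle_v below 0.015 m and y of bracket_edge in the frame of cradle_v above 0.055 m and z of bracket_edge in the frame of cradle_v above 0.055 m and linear speed of bracket below 0.02 m/s and contact force between the fingers and bracket below 0.1 N), for 0.3 s.
2. the bracket is held clear of the cradle with its long leg level and its short leg up (angle between bracket_mid's own z axis and vertical below 0.2 rad and height (world z) of bracket_heel above 0.06 m and contact force between cradle and bracket below 0.1 N and contact force between the fingers and bracket above 1 N), for 0.1 s.
At the end, for the whole second after the job is handed in: The bracket lies released and still on the mounting plate between the side strips (within 15 mm of the middle), long leg flat (within 0.05 rad) and short leg up, the middle of the long leg's free edge within 3.5 mm of the stop strip's face and square to it within 0.06 rad (y of bracket_edge in the frame of stop between -0.0035 and 0.003 m and x of bracket_edge in the frame of stop between -0.015 and 0.015 m and z of bracket_edge in the frame of stop below 0.003 m and angle between bracket_mid's own z axis and vertical below 0.05 rad and angle between the x axis of bracket_mid and the x axis of stop, either way round below 0.06 rad and linear speed of bracket below 0.01 m/s and contact force between the fingers and bracket below 0.1 N); the robot touches nothing.
It fails at once if the bracket is dropped: it moves faster than 0.6 m/s with no finger on it (linear speed of bracket above 0.6 m/s and contact force between the fingers and bracket below 0.05 N).
It fails at once if a bystander is moved by more than 20 mm (distance of any of contactor, tape, spanner, breaker, cup, gland, driver from where it was at the start of the episode above 0.02 m).
It also fails if it takes over 72 s, if anything falls off the work surface, if the arm or the gripper's body presses on something with over 40 N, if the wrist force passes 120 N, or if a joint passes its speed limit or range.

## Working session

There is one attempt and no reset: what is moved stays moved. The work goes in short steps, Python scripts to look and compute and a shell command to move; the robot and the scene stay as the last step left them, time stands still between calls to the robot, and variables do not carry over. Pictures are saved under pics/ and viewed, about 8 in all and at most 12, crops included, and the job is handed in when it is done.

```bash
ls; mkdir -p pics; python3 - <<'E'
from workcell import *
import cv2,numpy as np
for n in ("scene","top"):
    c=read_camera(n); cv2.imwrite(f"pics/{n}0.png",c["image"][:,:,::-1]); np.savez(f"pics/{n}0.npz",**c); print(n,c["K"].tolist(),c["R"].round(4).tolist(),c["t"].round(4).tolist())
print(get_state())
E
```

```text
pics
scene [[500.3785656618366, 0.0, 310.61097290934214], [0.0, 500.3785656618366, 202.0521503525399], [0.0, 0.0, 1.0]] [[-0.8361, 0.5485, -0.0041], [0.425, 0.6432, -0.6369], [-0.3467, -0.5343, -0.7709]] [0.4207, -0.2042, 1.9549]
top [[448.038842655134, 0.0, 312.3671956580673], [0.0, 448.038842655134, 202.12521980133576], [0.0, 0.0, 1.0]] [[-0.0201, -0.9998, -0.0031], [-0.987, 0.0203, -0.1593], [0.1594, -0.0001, -0.9872]] [0.0933, 0.5279, 1.1605]
{'clock': 0.1, 'joint_pos': array([-1.34260492e+00,  3.13935496e-01,  4.50924696e-02,  1.30361102e+00,
       -4.30974009e-06,  1.43115260e+00]), 'qvel': array([ 0.00049723, -0.00179569,  0.00150186, -0.00025488, -0.00149438,
       -0.00127421]), 'tau': array([ 1.75563633e-03, -4.81727135e+01,  2.99242473e+01,  1.28088307e-02,
       -1.45565773e-04,  2.13517438e-06]), 'tcp_pos': array([ 0.20662905, -0.53609747,  0.2304922 ]), 'orientation': array([-8.27953773e-04,  9.83134446e-01,  1.82882405e-01, -3.88376449e-05]), 'wrist_force': array([-0.21008063,  0.38348853,  0.4565771 ]), 'ft_torque': array([ 0.00528473,  0.0101972 , -0.00040183]), 'finger_gap': 0.08482698466184097}
```

View pics/top0.png

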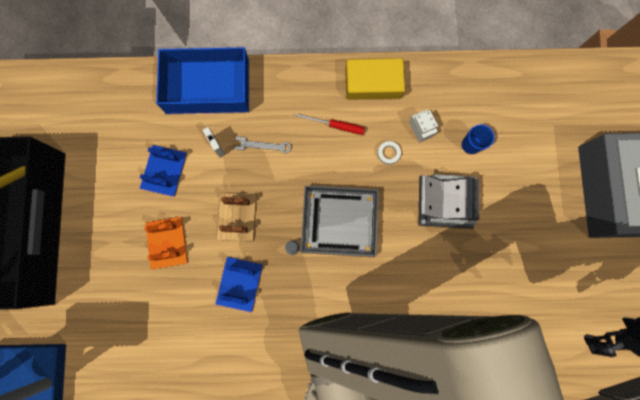

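View pics/scene0.png

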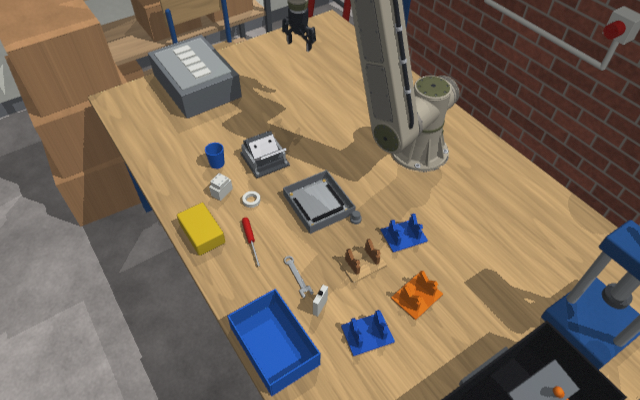

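Four V cradles are visible in the top view: blue (163,170), blue (240,283), orange (166,242) and natural wood (237,216). The wooden one fits the description. The die with the bracket is at (449,200) and the enclosure at (341,221). Next I'll enlarge these.

```bash
cat > h.py <<'E'
import numpy as np, cv2
from workcell import *
def load(n): return dict(np.load(f"pics/{n}.npz"))
def ray(c,u,v,z):
    d=c["R"].T@np.linalg.solve(c["K"],[u,v,1.]); o=-c["R"].T@c["t"]
    return (o+d*(z-o[2])/d[2])
def proj(c,X):
    p=c["K"]@(c["R"]@np.asarray(X,float)+c["t"]); return p[:2]/p[2]
E
python3 - <<'E'
from h import *
t=load("top0")["image"][:,:,::-1]; s=load("scene0")["image"][:,:,::-1]
f=lambda im,u,v,w,h,k:cv2.resize(im[v:v+h,u:u+w],None,fx=k,fy=k,interpolation=cv2.INTER_CUBIC)
a=f(t,410,165,80,70,5);b=f(t,210,183,80,70,5)
d=f(s,235,125,80,60,5);e=f(s,335,230,80,60,5)
im=np.vstack([np.hstack([a,b])[:300],np.hstack([d,e])])
cv2.imwrite("pics/crop1.png",im)
cv2.imwrite("pics/crop2.png",np.hstack([f(t,295,178,95,85,4),f(s,275,165,95,85,4)]))
T=load("top0")
for n,u,v,z in [("die",449,200,.05),("cradle",237,216,.03),("encl",341,221,.04),("driver",330,123,.01),("cont",425,124,.07),("tape",390,152,.018),("spanner",262,145,.005),("breaker",214,140,.088),("cup",479,138,.08),("gland",292,247,.035)]: print(n,ray(T,u,v,z).round(3))
E
```

```text
die [ 0.527 -0.282  0.05 ]
cradle [0.498 0.287 0.03 ]
encl [0.477 0.007 0.04 ]
driver [0.761 0.028 0.01 ]
cont [ 0.732 -0.225  0.07 ]
tape [ 0.671 -0.137  0.018]
spanner [0.702 0.222 0.005]
breaker [0.694 0.339 0.088]
cup [ 0.687 -0.364  0.08 ]
gland [0.411 0.139 0.035]
```

View pics/crop1.png

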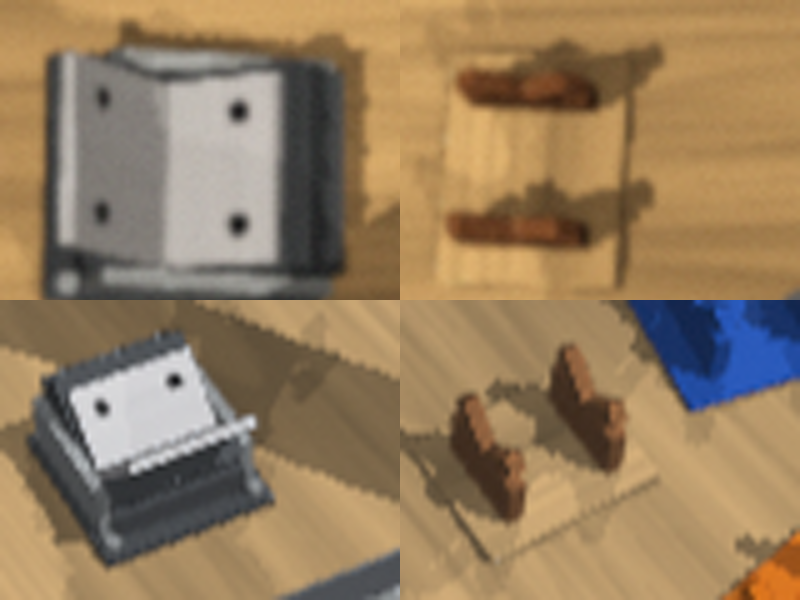

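View pics/crop2.png

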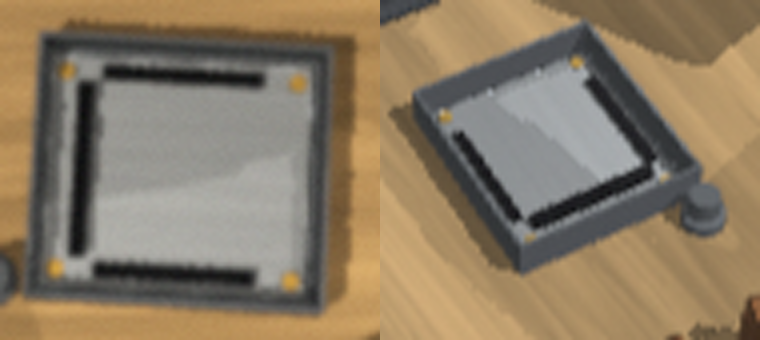

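The long leg lies on the +y side (image left) of the die. Its free edge is at about crop x 65, i.e. pixel u≈423. The stop strip is on the enclosure's left (+y) side, and the wooden cradle's uprights sit at rows ≈200 and 229. The tool always points straight down, so closing the jaws will turn the gripped leg upright.

```bash
python3 - <<'E'
from h import *
T=load("top0")
def P(x,y,k,u0,v0,z): return ray(T,(x+.5)/k-.5+u0,(y+.5)/k-.5+v0,z)
def show(n,k,u0,v0,z,pts):
    p=[P(x,y,k,u0,v0,z) for x,y in pts]; d=p[0]-p[1]
    print(n,[q[:2].round(4).tolist() for q in p],"mid",((p[0]+p[1])/2)[:2].round(4),"ang from +x",round(np.arctan2(d[1],d[0]),3),"len",round(np.linalg.norm(d),4))
show("long in",5,410,165,.1115,[(77,57),(73,245)])
show("short in",5,410,165,.090,[(283,72),(276,263)])
show("bend in",5,410,165,.0463,[(165,70),(163,248)])
show("holes L",5,410,165,.035+.0057+.05+.005,[(103,98),(102,212)])
show("holes S",5,410,165,.035+.0057+.035,[(238,111),(238,224)])
for nm,pts in [("L",[(48,53),(38,285)]),("R",[(232,55),(222,285)])]: show("foot"+nm,5,210,183,.008,pts)
show("up top +y tips",5,210,183,.074,[(60,78),(48,222)])
show("up top -y tips",5,210,183,.074,[(195,97),(185,238)])
show("stop strip face top",4,295,178,.022,[(97,85),(88,255)])
show("stop corner outer",4,295,178,.022,[(80,83),(70,253)])
show("side + ",4,295,178,.018,[(265,85),(105,80)])
show("side - ",4,295,178,.018,[(255,270),(93,265)])
show("encl L",4,295,178,.04,[(42,35),(26,298)])
show("encl R",4,295,178,.04,[(335,47),(325,313)])
E
python3 -m crank '{"travel":[[0,0,0],[0,0,0],[0,0,0],[0,0,0]],"turn":[0.1,0.2,0.3,0.368]}'
```

```text
long in [[0.5801, -0.2061], [0.4835, -0.1983]] mid [ 0.5318 -0.2022] ang from +x -0.081 len 0.0969
short in [[0.5746, -0.318], [0.4748, -0.307]] mid [ 0.5247 -0.3125] ang from +x -0.11 len 0.1003
bend in [[0.586, -0.2699], [0.4894, -0.2624]] mid [ 0.5377 -0.2662] ang from +x -0.077 len 0.097
holes L [[0.5616, -0.2223], [0.5022, -0.2181]] mid [ 0.5319 -0.2202] ang from +x -0.071 len 0.0595
holes S [[0.5572, -0.2979], [0.4974, -0.2936]] mid [ 0.5273 -0.2958] ang from +x -0.072 len 0.0599
footL [[0.5656, 0.3404], [0.437, 0.3442]] mid [0.5013 0.3423] ang from +x -0.029 len 0.1286
footR [[0.5624, 0.2383], [0.435, 0.2437]] mid [0.4987 0.241 ] ang from +x -0.043 len 0.1275
up top +y tips [[0.5399, 0.32], [0.4642, 0.3253]] mid [0.502  0.3226] ang from +x -0.07 len 0.0758
up top -y tips [[0.5283, 0.2492], [0.4545, 0.2542]] mid [0.4914 0.2517] ang from +x -0.067 len 0.074
stop strip face top [[0.5416, 0.0645], [0.4257, 0.0732]] mid [0.4836 0.0689] ang from +x -0.075 len 0.1162
stop corner outer [[0.5432, 0.0761], [0.4273, 0.0853]] mid [0.4852 0.0807] ang from +x -0.079 len 0.1163
side +  [[0.5399, -0.0507], [0.5456, 0.0589]] mid [0.5428 0.0041] ang from +x -1.623 len 0.1097
side -  [[0.4136, -0.0392], [0.4191, 0.0699]] mid [0.4164 0.0154] ang from +x -1.622 len 0.1093
encl L [[0.5736, 0.1012], [0.3968, 0.1149]] mid [0.4852 0.1081] ang from +x -0.077 len 0.1773
encl R [[0.5613, -0.0965], [0.383, -0.0821]] mid [ 0.4721 -0.0893] ang from +x -0.08 len 0.1789
clock: 0.43
tcp_pos: [0.2067, -0.5362, 0.2307]
orientation: [-0.001, 1.0, -0.002, -0.0]
wrist_force: [-0.2, -0.6, -0.5]
finger_gap: 0.0855
```

```bash
python3 -m crank '{"travel":[[0.68,-0.67,0],[1.36,-1.35,0],[2.04,-2.02,0],[2.72,-2.7,0],[3.4,-3.37,0]],"turn":[0,0,0,0,0]}' >/dev/null;python3 -m crank '{"travel":[[0.68,-0.67,0],[1.36,-1.35,0],[2.04,-2.02,0],[2.72,-2.7,0],[3.4,-3.37,0]],"turn":[0,0,0,0,0]}' >/dev/null; python3 -m crank '{"travel":[[0.68,-0.67,0],[1.35,-1.34,0],[1.35,-1.34,0],[1.35,-1.34,0],[1.35,-1.34,0]],"turn":[0,0.07,0.07,0.07,0.07]}'
```

```text
clock: 1.68
tcp_pos: [0.5324, -0.2132, 0.2307]
orientation: [-0.0, 0.999, -0.034, -0.001]
wrist_force: [0.4, 0.7, -0.8]
finger_gap: 0.0855
```

```bash
python3 -m crank '{"travel":[[0,0,0.8],[0,-0.02,1.6],[0,-0.02,2.4],[0,-0.02,3.2],[0,-0.02,3.7]],"turn":[0,0,0,0,0]}' >/dev/null; python3 -m crank '{"travel":[[0,0,0],[0,0,0],[0,0,0],[0,0,0],[0,0,0]],"turn":[0,0,0,0,0]}' 34 30; python3 - <<'E'
from h import *
ims=[]
for n,(u,v,w,h) in {"wrist":(0,0,640,400),"scene":(200,80,160,100)}.items():
    c=read_camera(n); im=c["image"][v:v+h,u:u+w,::-1]; ims.append(cv2.resize(im,(480,300),interpolation=cv2.INTER_CUBIC))
cv2.imwrite("pics/g1.png",np.vstack(ims))
E
```

```text
clock: 2.52
tcp_pos: [0.534, -0.2136, 0.0854]
orientation: [0.001, 0.999, -0.035, 0.002]
wrist_force: [0.2, 0.4, -0.2]
finger_gap: 0.0339
```

View pics/g1.png

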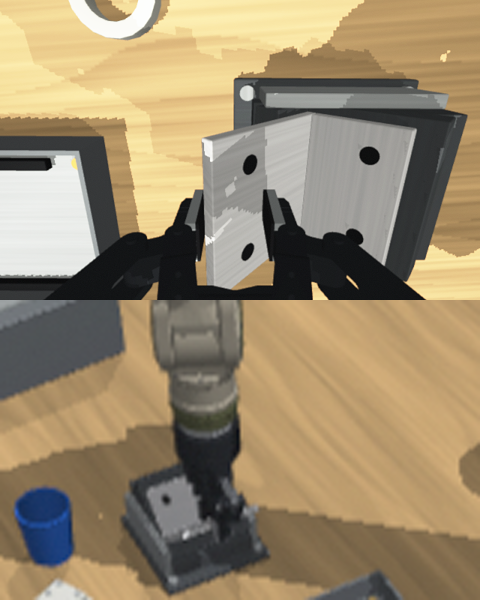

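The wrist view (top half) shows both fingers straddling the long leg's free edge around pixel (235,220), close to it on both sides. Now closing gently.

```bash
python3 -m crank '{"travel":[[0,0,0],[0,0,0],[0,0,0]],"turn":[0,0,0]}' 20 30;python3 -m crank '{"travel":[[0,0,-0.1],[0,0,-0.2],[0,0,-0.3],[0,0,-0.4]],"turn":[0,0,0,0]}' 0 30;python3 -m crank '{"travel":[[0,0,-0.1],[0,0,-0.2],[0,0,-0.3],[0,0,-0.4]],"turn":[0,0,0,0]}'; python3 -m crank '{"travel":[[0,0,-0.1],[0,0,-0.2],[0,0,-0.3],[0,0,-0.4]],"turn":[0,0,0,0]}'
```

```text
clock: 2.87
tcp_pos: [0.5338, -0.212, 0.0851]
orientation: [0.0, 0.999, -0.034, 0.001]
wrist_force: [-0.3, 4.1, 8.5]
finger_gap: 0.0291
clock: 3.2
tcp_pos: [0.5336, -0.2128, 0.1006]
orientation: [0.001, 0.999, -0.035, 0.001]
wrist_force: [1.8, 2.9, 5.7]
finger_gap: 0.0231
clock: 3.53
tcp_pos: [0.5328, -0.2146, 0.1155]
orientation: [0.002, 0.999, -0.036, -0.0]
wrist_force: [0.4, -7.8, -1.8]
finger_gap: 0.0179
clock: 3.87
tcp_pos: [0.5322, -0.2148, 0.1309]
orientation: [0.002, 0.999, -0.036, -0.001]
wrist_force: [-0.7, -6.9, -2.3]
finger_gap: 0.0144
```

```bash
python3 -m crank '{"travel":[[0,0,-0.1],[0,0,-0.2],[0,0,-0.3],[0,0,-0.4]],"turn":[0,0,0,0]}' 0 40;python3 -m crank '{"travel":[[0,0,-0.2],[0,0,-0.4],[0,0,-0.6],[0,0,-0.8]],"turn":[0,0,0,0]}' 0 60;python3 -m crank '{"travel":[[0,0,-0.3],[0,0,-0.6],[0,0,-0.9],[0,0,-1.2],[0,0,-1.2]],"turn":[0,0,0,0,0]}' 0 60; python3 - <<'E'
from h import *
ims=[]
for n,(u,v,w,h) in {"wrist":(0,0,640,400),"scene":(200,60,160,100)}.items():
    c=read_camera(n); np.savez(f"pics/{n}2.npz",**c);im=c["image"][v:v+h,u:u+w,::-1]; ims.append(cv2.resize(im,(480,300),interpolation=cv2.INTER_CUBIC))
cv2.imwrite("pics/g2.png",np.vstack(ims))
E
```

```text
clock: 4.2
tcp_pos: [0.5317, -0.2117, 0.1463]
orientation: [-0.001, 0.999, -0.035, -0.001]
wrist_force: [0.2, 0.3, -2.9]
finger_gap: 0.007
clock: 4.53
tcp_pos: [0.5329, -0.2124, 0.1801]
orientation: [-0.0, 0.999, -0.035, -0.0]
wrist_force: [-0.3, 0.8, -3.5]
finger_gap: 0.0062
clock: 4.95
tcp_pos: [0.5342, -0.2132, 0.2306]
orientation: [0.001, 0.999, -0.035, 0.002]
wrist_force: [-0.0, -0.3, -3.4]
finger_gap: 0.0066
```

View pics/g2.png

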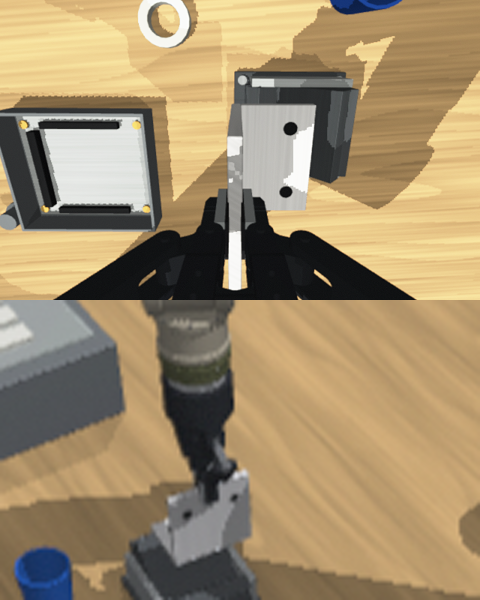

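The leg is now upright and gripped, with the short leg level toward −y. In the lower half, the heel line runs from crop (168,563) to (250,522). I'll get the heel height from those points and refine the cradle pose from this and the first scene image.

```bash
python3 - <<'E'
from h import *
S=load("scene2")
o=-S["R"].T@S["t"]; n=np.array([np.sin(.07),np.cos(.07),0]); p0=np.array([.5342,-.2132,.2])+n*.004
for u,v in [(256,147.7),(283.3,134),(255,126.7),(282.7,116.7)]:
    d=S["R"].T@np.linalg.solve(S["K"],[u,v,1]); print((o+d*(n@(p0-o))/(n@d)).round(4))
# cradle in scene0: foot near corner etc (crop1: offset 335,230, scale5, lower right panel)
S=load("scene0")
for x,y,z in [(492-400,562-300,.008),(658-400,480-300,.008)]:
    print("foot +y corner",ray(S,(x+.5)/5-.5+335,(y+.5)/5-.5+230,z).round(4))
# brown uprights: base-height contours via colour mask in top
for nm in ["top0"]:
    im=load(nm)["image"].astype(int); r,g,b=im[...,0],im[...,1],im[...,2]
    m=((r>70)&(r<170)&(r-g>45)&(r-b>60)).astype(np.uint8); m[:, :205]=0;m[:,275:]=0;m[:185]=0;m[250:]=0
    nn,l,st,ce=cv2.connectedComponentsWithStats(m)
    for i in range(1,nn):
        if st[i,4]>20: print(st[i],ce[i].round(1),ray(load(nm),*ce[i],.066).round(4))
E
```

```text
[ 0.5902 -0.2131  0.1555]
[ 0.4827 -0.2056  0.1709]
[ 0.5847 -0.2127  0.2503]
[ 0.4809 -0.2055  0.2496]
foot +y corner [0.5674 0.3405 0.008 ]
foot +y corner [0.4425 0.3505 0.008 ]
[235 198   8   4  21] [238.5 199.5] [0.5369 0.2771 0.066 ]
[232 227   9   4  31] [236.5 228.4] [0.4605 0.2819 0.066 ]
```

```bash
python3 -m crank '{"travel":[[-0.1,-0.6,0],[-0.2,-1.4,0],[-0.3,-2.2,0],[-0.4,-3,0],[-0.5,-3.8,0]],"turn":[0,0,0,0,0]}' 0 60 >/dev/null;python3 -m crank '{"travel":[[-0.1,-0.8,0],[-0.2,-1.6,0],[-0.3,-2.4,0],[-0.4,-3.2,0],[-0.5,-4,0]],"turn":[0,0,0,0,0]}' >/dev/null;python3 -m crank '{"travel":[[-0.15,-0.8,0],[-0.3,-1.6,0],[-0.4,-2.4,0],[-0.55,-3.2,0],[-0.65,-3.9,0]],"turn":[0,0,0,0,0]}' >/dev/null; python3 -m crank '{"travel":[[-0.08,-0.5,0],[-0.08,-0.83,0],[-0.08,-0.83,0],[-0.08,-0.83,0]],"turn":[0,0,0,0]}'; python3 - <<'E'
from h import *
ims=[]
for n,(u,v,w,h) in {"wrist":(0,0,640,400),"scene":(300,130,160,160)}.items():
    c=read_camera(n); np.savez(f"pics/{n}3.npz",**c);im=c["image"][v:v+h,u:u+w,::-1]; ims.append(cv2.resize(im,(int(w*400/h),400),interpolation=cv2.INTER_CUBIC)[:,:400 if n=="scene" else 640])
cv2.imwrite("pics/g3.png",cv2.resize(np.hstack(ims),(800,308)))
E
```

```text
clock: 6.63
tcp_pos: [0.496, 0.1249, 0.2319]
orientation: [-0.033, 0.999, 0.025, -0.001]
wrist_force: [0.7, -0.7, -3.4]
finger_gap: 0.0064
```

View pics/g3.png

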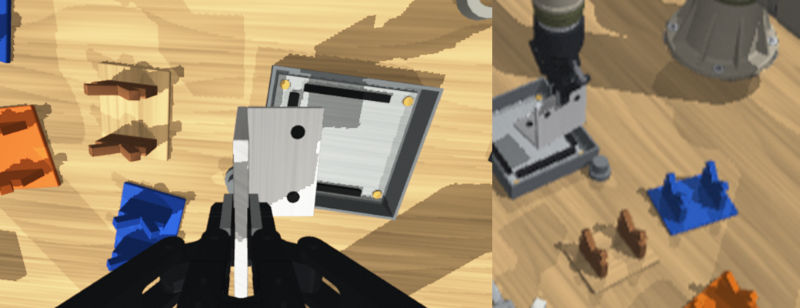

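The view is from partway: the arm lagged behind the fast rows. The cradle foot is at composite (100–170, 65–160) in the wrist half, and the bracket is held steady. I'll let it settle, refine the cradle estimate from this wrist frame, and go slower.

```bash
python3 -m crank '{"travel":[[0,0,0],[0,0,0],[0,0,0]],"turn":[0,0,0]}'; python3 - <<'E'
from h import *
c=read_camera("wrist"); np.savez("pics/wrist4.npz",**c)
S=c["R"]; 
im=c["image"]
for X in [(.5,.2925,.05),(.5,.2925,.008)]: print(proj(c,X))
hsv=cv2.cvtColor(im,cv2.COLOR_RGB2HSV); r,g,b=[im[...,i].astype(int) for i in range(3)]
m=((r>60)&(r<175)&(r-g>35)&(r-b>55)&(g<105)).astype(np.uint8); m=cv2.morphologyEx(m,cv2.MORPH_OPEN,np.ones((3,3)))
n,l,st,ce=cv2.connectedComponentsWithStats(m)
for i in range(1,n):
    if st[i,4]>80: print(st[i],ce[i].round(1),ray(c,*ce[i],.06).round(4))
u,v=proj(c,(.5,.2925,.02)).astype(int); a=im[max(v-95,0):v+95,max(u-110,0):u+110]
print(max(u-110,0),max(v-95,0)); cv2.imwrite("pics/cr.png",cv2.resize(a[:,:,::-1],None,fx=3,fy=3))
E
```

```text
clock: 6.98
tcp_pos: [0.4959, 0.1247, 0.2317]
orientation: [-0.034, 0.999, 0.025, -0.002]
wrist_force: [-0.4, 0.6, -2.6]
finger_gap: 0.0063
[153.50419472 155.1706241 ]
[172.75228498 147.01646729]
[113 111  41  12 474] [132.7 116.5] [0.5373 0.303  0.06  ]
[155 113  34  17 311] [174.3 120.9] [0.5356 0.2643 0.06  ]
[   0  136   79  114 3303] [ 30.7 196.5] [0.4516 0.4194 0.06  ]
[119 189  38  13 370] [137.2 194.8] [0.4614 0.3078 0.06  ]
[164 191  25  18 220] [177.  199.9] [0.4591 0.268  0.06  ]
57 54
```

View pics/cr.png

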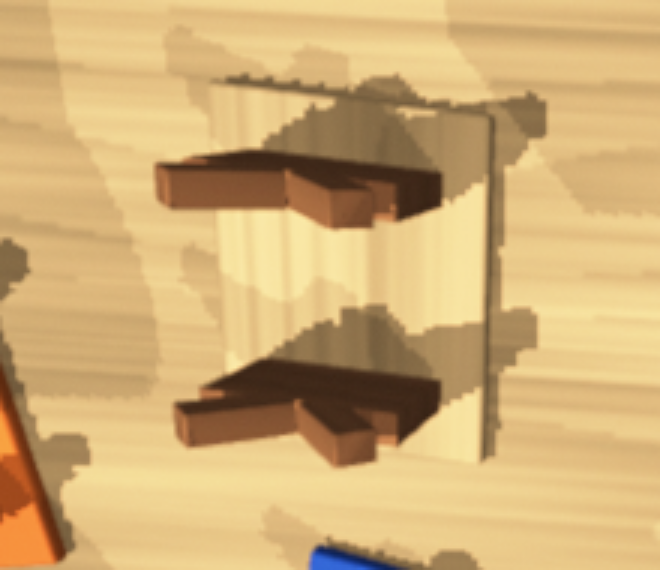

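The eighth view shows the cradle well: uprights about 76 mm apart, with the notch line through crop ≈(300,290). The arm has stopped at y=0.125 with a slight tilt, which looks like a joint-6 limit. Checking that.

```bash
python3 -m crank '{"travel":[[0,0.5,0],[0,1,0],[0,1,0]],"turn":[0,0,0]}'; python3 - <<'E'
from h import *
print(get_state()["joint_pos"].round(3))
c=load("wrist4")
q=lambda x,y,z: ray(c,(x+.5)/3-.5+57,(y+.5)/3-.5+54,z)[:2].round(4)
print("foot -y edge",q(490,118,.008),q(483,462,.008)," far +y corner",q(210,82,.008))
print("notch bottoms (z .05)",q(287,188,.05),q(298,420,.05), "lower edges",q(287,170,.05),q(298,402,.05))
E
```

```text
clock: 7.28
tcp_pos: [0.4981, 0.0826, 0.2288]
orientation: [-0.033, 0.999, 0.024, -0.002]
wrist_force: [1.0, -0.6, -4.1]
finger_gap: 0.0065
[-0.034  0.178 -0.139  1.261  0.065  3.059]
foot -y edge [0.5592 0.238 ] [0.4329 0.2457]  far +y corner [0.5659 0.3354]
notch bottoms (z .05) [0.5372 0.2898] [0.4603 0.294 ] lower edges [0.5427 0.2892] [0.4668 0.2934]
```

Joint 6 was at its limit, because the tool was the wrong half-turn round for the cradle side. The fix is to set the bracket down standing on its short leg, on the plate in the enclosure just below. Then I'll regrip it with the tool turned half round.

```bash
python3 -m crank '{"travel":[[-0.25,0.5,0],[-0.5,1.0,0],[-0.5,1.36,0],[-0.5,1.36,0.5],[-0.5,1.36,1]],"turn":[0,0,0,0,0]}' >/dev/null; python3 -m crank '{"travel":[[0,0,0.5],[0,0,1],[0,0,1.5],[0,0,1.75],[0,0,1.75]],"turn":[0,0,0,0,0]}';python3 -m crank '{"travel":[[0,0,0.1],[0,0,0.2],[0,0,0.3]],"turn":[0,0,0]}';python3 -m crank '{"travel":[[0,0,0.05],[0,0,0.1],[0,0,0.1]],"turn":[0,0,0]}'
```

```text
clock: 8.12
tcp_pos: [0.4782, 0.0376, 0.1135]
orientation: [-0.034, 0.999, 0.025, -0.004]
wrist_force: [-1.4, 0.0, -3.1]
finger_gap: 0.0062
clock: 8.37
tcp_pos: [0.4811, 0.0378, 0.1046]
orientation: [-0.033, 0.999, 0.025, -0.0]
wrist_force: [-0.2, 0.1, -3.7]
finger_gap: 0.0067
clock: 8.62
tcp_pos: [0.4799, 0.0382, 0.0996]
orientation: [-0.034, 0.999, 0.025, -0.002]
wrist_force: [-0.1, 0.5, -3.6]
finger_gap: 0.0062
```

```bash
for i in 1 2 3 4; do :; done; python3 -m crank '{"travel":[[0,0,0.05],[0,0,0.1],[0,0,0.1]],"turn":[0,0,0]}'|sed -n '2p;4p';python3 -m crank '{"travel":[[0,0,0.05],[0,0,0.1],[0,0,0.1]],"turn":[0,0,0]}'|sed -n '2p;4p';python3 -m crank '{"travel":[[0,0,0.05],[0,0,0.1],[0,0,0.1]],"turn":[0,0,0]}'|sed -n '2p;4p'
```

```text
tcp_pos: [0.4798, 0.0385, 0.0955]
wrist_force: [-0.3, 0.4, -3.3]
tcp_pos: [0.4802, 0.0398, 0.0932]
wrist_force: [-3.5, 3.8, 11.8]
tcp_pos: [0.4802, 0.0419, 0.0916]
wrist_force: [-11.1, 11.8, 30.8]
```

Contact at TCP z ≈0.094. I'll back off slightly and release in stages.

```bash
python3 -m crank '{"travel":[[0,0,-0.06],[0,0,-0.06]],"turn":[0,0]}' 7 20|sed -n '2p;4,5p';python3 -m crank '{"travel":[[0,0,0],[0,0,0],[0,0,0]],"turn":[0,0,0]}' 12|sed -n '2p;4,5p';python3 -m crank '{"travel":[[0,0,0],[0,0,0],[0,0,0],[0,0,0]],"turn":[0,0,0,0]}' 24|sed -n '2p;4,5p'; python3 - <<'E'
from h import *
ims=[]
for n,(u,v,w,h) in {"wrist":(0,0,640,400),"scene":(250,90,160,100)}.items():
    c=read_camera(n); np.savez(f"pics/{n}5.npz",**c);im=c["image"][v:v+h,u:u+w,::-1]; ims.append(cv2.resize(im,(480,300),interpolation=cv2.INTER_CUBIC))
cv2.imwrite("pics/g5.png",np.vstack(ims))
E
```

```text
tcp_pos: [0.4802, 0.0402, 0.0927]
wrist_force: [-5.6, 7.1, 15.7]
finger_gap: 0.0071
tcp_pos: [0.4807, 0.0395, 0.0908]
wrist_force: [-0.3, 5.0, 3.7]
finger_gap: 0.0123
tcp_pos: [0.4798, 0.0384, 0.0898]
wrist_force: [0.4, 0.1, -0.7]
finger_gap: 0.0241
```

View pics/g5.png

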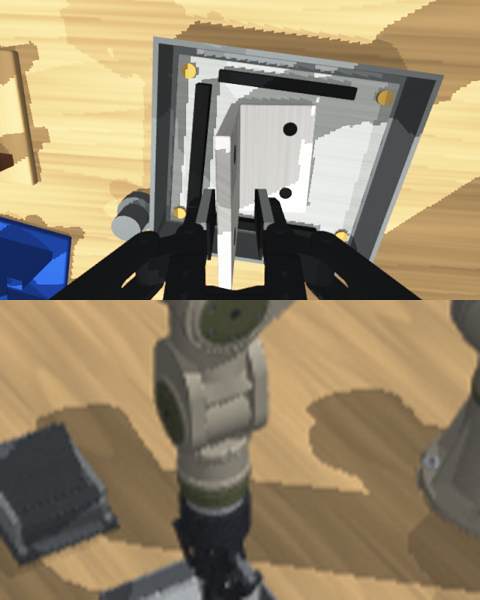

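The bracket stands free on its short leg between the strips, with the fingers clear either side of the leg at (230,220). Now I rise and turn half round.

```bash
python3 -m crank '{"travel":[[0,0,-0.4],[0,0,-0.8],[0,0,-1.2],[0,0,-1.6],[0,0,-1.6]],"turn":[0,0,0,0,0]}' 40 >/dev/null
python3 -m crank '{"travel":[[0,0,0],[0,0,0],[0,0,0],[0,0,0],[0,0,0]],"turn":[-0.12,-0.24,-0.36,-0.48,-0.6]}' >/dev/null
python3 -m crank '{"travel":[[0,0,0],[0,0,0],[0,0,0],[0,0,0],[0,0,0]],"turn":[-0.12,-0.24,-0.36,-0.48,-0.6]}' >/dev/null
python3 -m crank '{"travel":[[0,0,0],[0,0,0],[0,0,0],[0,0,0],[0,0,0]],"turn":[-0.12,-0.24,-0.36,-0.48,-0.6]}' >/dev/null
python3 -m crank '{"travel":[[0,0,0],[0,0,0],[0,0,0],[0,0,0],[0,0,0]],"turn":[-0.12,-0.24,-0.36,-0.48,-0.6]}' >/dev/null
python3 -m crank '{"travel":[[0,0,0],[0,0,0],[0,0,0],[0,0,0],[0,0,0]],"turn":[-0.12,-0.24,-0.36,-0.48,-0.6]}' >/dev/null
python3 -m crank '{"travel":[[0,0,0],[0,0,0],[0,0,0]],"turn":[-0.12,-0.14,-0.14]}'; python3 -c "
from workcell import *;print(get_state()['joint_pos'].round(3))"
```

```text
clock: 12.97
tcp_pos: [0.48, 0.0345, 0.1534]
orientation: [-0.002, -0.023, 0.999, 0.034]
wrist_force: [-0.7, 0.1, 0.3]
finger_gap: 0.04
[-0.137  0.179 -0.328  1.079  0.066 -0.184]
```

```bash
python3 -m crank '{"travel":[[0,0,0.4],[0,0,0.8],[0,0,1.2],[0,0.03,1.5],[0,0.03,1.5]],"turn":[0,0,0,0,0]}'; python3 -m crank '{"travel":[[0,0,0],[0,0,0],[0,0,0],[0,0,0],[0,0,0]],"turn":[0,0,0,0,0]}' 0 60;python3 -m crank '{"travel":[[0,0,-0.3],[0,0,-0.8],[0,0,-1.4],[0,0,-2],[0,0,-2.6]],"turn":[0,0,0,0,0]}';python3 -m crank '{"travel":[[0,0,-0.5],[0,0,-1],[0,0,-1]],"turn":[0,0,0]}'
```

```text
clock: 13.38
tcp_pos: [0.4778, 0.0401, 0.0917]
orientation: [-0.004, -0.023, 0.999, 0.034]
wrist_force: [-1.3, -0.5, -0.2]
finger_gap: 0.0401
clock: 13.8
tcp_pos: [0.4808, 0.0398, 0.0959]
orientation: [-0.0, -0.024, 0.999, 0.033]
wrist_force: [-1.1, 1.2, 4.6]
finger_gap: 0.0064
clock: 14.22
tcp_pos: [0.4801, 0.0326, 0.1993]
orientation: [-0.002, -0.024, 0.999, 0.033]
wrist_force: [0.5, -0.4, -3.8]
finger_gap: 0.0065
clock: 14.47
tcp_pos: [0.4827, 0.0295, 0.2422]
orientation: [0.002, -0.024, 0.999, 0.033]
wrist_force: [0.3, -0.3, -3.4]
finger_gap: 0.0065
```

```bash
python3 -m crank '{"travel":[[-0.1,0.5,0],[-0.2,1.1,0],[-0.3,1.7,0],[-0.4,2.3,0],[-0.5,2.9,0]],"turn":[0,0,0,0,0]}' >/dev/null; python3 -m crank '{"travel":[[-0.1,0.6,0],[-0.15,1.2,0],[-0.2,1.8,0],[-0.24,2.4,0],[-0.24,3.0,0]],"turn":[0,0,0,0,0]}' >/dev/null; python3 -m crank '{"travel":[[0,0.39,0],[0,0.39,0],[0,0.39,0],[0,0.39,0]],"turn":[0,0.06,0.12,0.12]}'; python3 - <<'E'
from h import *
print(get_state()["joint_pos"].round(3))
ims=[]
for n,(u,v,w,h) in {"wrist":(0,0,640,400),"scene":(310,180,120,100)}.items():
    c=read_camera(n); np.savez(f"pics/{n}6.npz",**c);im=c["image"][v:v+h,u:u+w,::-1]; ims.append(cv2.resize(im,(640 if n=="wrist" else 600,400 if n=="wrist" else 500),interpolation=cv2.INTER_CUBIC))
w=cv2.resize(ims[0],(400,250)); s=cv2.resize(ims[1],(400,333))
cv2.imwrite("pics/g6.png",np.vstack([w,s]))
E
```

```text
clock: 15.63
tcp_pos: [0.4973, 0.2826, 0.2532]
orientation: [-0.005, 0.036, 0.999, 0.033]
wrist_force: [-0.1, -0.2, -3.8]
finger_gap: 0.0067
[0.342 0.283 0.056 1.328 0.065 0.415]
```

View pics/g6.png

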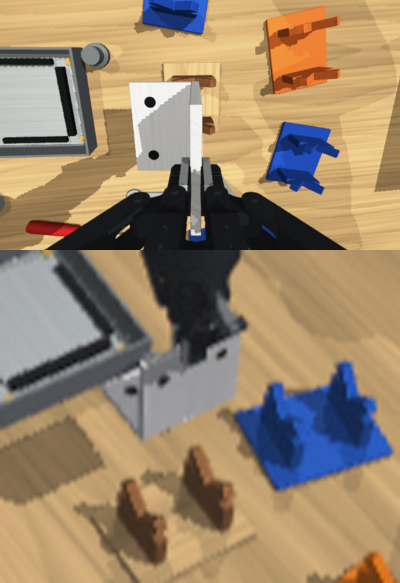

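The bracket hangs above the wooden cradle with the short leg toward −y. Its heel edge runs from crop (145,440) to (238,400) in the lower half. I'll compute its offset relative to the tool.

```bash
python3 - <<'E'
from h import *
S=load("scene6"); o=-S["R"].T@S["t"]
n=np.array([np.sin(.07),np.cos(.07),0.066]); n/=np.linalg.norm(n); p0=np.array([.4973,.2826,.2532])+n*.004
for x,y in [(145,440),(238,400),(141,363),(241,318)]:
    u,v=310+x*.3,180+(y-250)*.3
    d=S["R"].T@np.linalg.solve(S["K"],[u,v,1]); P=o+d*(n@(p0-o))/(n@d); print(P.round(4))
E
python3 -m crank '{"travel":[[0,0,0.4],[0,0,0.8],[0,0,1.1],[0,0,1.4],[0,0,1.4]],"turn":[0,0,0,0,0]}'
```

```text
[0.54   0.2892 0.1692]
[0.4401 0.2966 0.1632]
[0.5469 0.2816 0.2766]
[0.4456 0.2888 0.2758]
clock: 16.15
tcp_pos: [0.4961, 0.2851, 0.1958]
orientation: [-0.006, 0.035, 0.999, 0.032]
wrist_force: [-0.2, 0.2, -3.8]
finger_gap: 0.0067
```

```bash
python3 -m crank '{"travel":[[-0.1,0.05,0.2],[-0.17,0.05,0.4],[-0.17,0.05,0.6],[-0.17,0.05,0.65],[-0.17,0.05,0.65]],"turn":[0,0,0,0,0]}'|sed -n '2p;4,5p';python3 -m crank '{"travel":[[0,0,0.05],[0,0,0.1],[0,0,0.1]],"turn":[0,0,0]}'|sed -n '2p;4,5p';python3 -m crank '{"travel":[[0,0,0.05],[0,0,0.1],[0,0,0.1]],"turn":[0,0,0]}'|sed -n '2p;4,5p'
```

```text
tcp_pos: [0.504, 0.2891, 0.172]
wrist_force: [-1.1, 0.7, -3.2]
finger_gap: 0.0063
tcp_pos: [0.5044, 0.2896, 0.169]
wrist_force: [0.2, -0.0, -3.0]
finger_gap: 0.0062
tcp_pos: [0.5042, 0.2898, 0.1647]
wrist_force: [-0.1, -1.2, -2.7]
finger_gap: 0.0067
```

```bash
python3 -m crank '{"travel":[[0,0,0.05],[0,0,0.1],[0,0,0.1]],"turn":[0,0,0]}'|sed -n '2p;4,5p';python3 -m crank '{"travel":[[0,0,0.05],[0,0,0.1],[0,0,0.1]],"turn":[0,0,0]}'|sed -n '2p;4,5p'
```

```text
tcp_pos: [0.5041, 0.29, 0.1605]
wrist_force: [-0.4, -0.0, -3.2]
finger_gap: 0.0062
tcp_pos: [0.5046, 0.2909, 0.1581]
wrist_force: [-2.5, 0.2, 3.6]
finger_gap: 0.0065
```

Contact with the cradle arm occurs at z≈0.159, as predicted. I'll now ease the bracket over step by step, opening the jaws gradually while moving +y and down along the arc.

```bash
python3 -m crank '{"travel":[[0,0.1,0],[0,0.2,0.05],[0,0.3,0.1],[0,0.4,0.15]],"turn":[0,0,0,0]}' 12 20|sed -n '2p;4,5p';python3 -m crank '{"travel":[[0,0.05,0.05],[0,0.1,0.1],[0,0.15,0.15],[0,0.15,0.15]],"turn":[0,0,0,0]}' 15|sed -n '2p;4,5p';python3 -m crank '{"travel":[[0,0.1,0.15],[0,0.2,0.3],[0,0.3,0.45],[0,0.4,0.55]],"turn":[0,0,0,0]}' 21|sed -n '2p;4,5p'
```

```text
tcp_pos: [0.506, 0.3075, 0.1523]
wrist_force: [0.9, 1.2, 0.9]
finger_gap: 0.0119
tcp_pos: [0.5058, 0.3136, 0.1461]
wrist_force: [0.6, 1.8, 1.3]
finger_gap: 0.0152
tcp_pos: [0.5074, 0.3314, 0.1255]
wrist_force: [-0.2, 1.7, 10.2]
finger_gap: 0.021
```

```bash
python3 -m crank '{"travel":[[0,0.1,0.1],[0,0.2,0.2],[0,0.3,0.3],[0,0.3,0.35]],"turn":[0,0,0,0]}' 28|sed -n '2p;4,5p';python3 -m crank '{"travel":[[0,0.05,0.05],[0,0.1,0.1],[0,0.1,0.15],[0,0.1,0.15]],"turn":[0,0,0,0]}' 36|sed -n '2p;4,5p';python3 - <<'E'
from h import *
ims=[]
for n,(u,v,w,h) in {"wrist":(0,0,640,400),"scene":(310,180,120,100)}.items():
    c=read_camera(n); np.savez(f"pics/{n}7.npz",**c);im=c["image"][v:v+h,u:u+w,::-1]; ims.append(cv2.resize(im,(400,250 if n=="wrist" else 333),interpolation=cv2.INTER_CUBIC))
cv2.imwrite("pics/g7.png",np.vstack(ims))
E
```

```text
tcp_pos: [0.5072, 0.3442, 0.1113]
wrist_force: [0.2, 5.2, 0.9]
finger_gap: 0.0277
tcp_pos: [0.5076, 0.3473, 0.1062]
wrist_force: [-0.0, 0.0, 0.1]
finger_gap: 0.0358
```

View pics/g7.png

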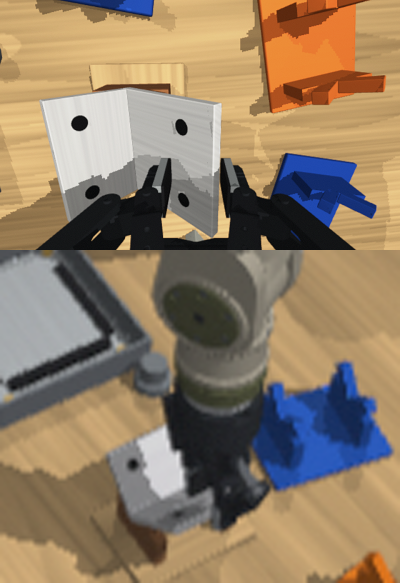

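The bracket is seated in the cradle at 45°, with the long leg to +y (wrist half, about (175,150)) and near zero force. Release fully, rise, and hold for step 1.

```bash
python3 -m crank '{"travel":[[0,0,0],[0,0,0],[0,0,0]],"turn":[0,0,0]}' 60|sed -n '2p;4,5p';python3 -m crank '{"travel":[[0,0,-0.6],[0,0,-1.2],[0,0,-1.9],[0,0,-2.5],[0,0,-2.5]],"turn":[0,0,0,0,0]}'|sed -n '2p;4,5p'; python3 -m crank '{"travel":[[0,-0.7,0],[0.03,-1.4,0],[0.07,-2,0],[0.07,-2.26,0],[0.07,-2.26,0]],"turn":[0,0,0,0,0]}'; python3 - <<'E'
from h import *
c=read_camera("scene"); np.savez("pics/scene8.npz",**c)
c=read_camera("top"); np.savez("pics/top8.npz",**c)
c=read_camera("wrist"); np.savez("pics/wrist8.npz",**c)
cv2.imwrite("pics/w8.png",c["image"][:,:,::-1])
# predicted inner edges/holes; bright-metal mask check
m=cv2.inRange(cv2.cvtColor(c["image"],cv2.COLOR_RGB2HSV),(0,0,90),(180,40,255)); m=cv2.morphologyEx(m,cv2.MORPH_OPEN,np.ones((5,5)))
n,l,st,ce=cv2.connectedComponentsWithStats(m)
for i in range(1,n):
    if st[i,4]>1500: 
        cn=cv2.findContours((l==i).astype(np.uint8),0,2)[0][0]; print(st[i],cv2.approxPolyDP(cn,6,True)[:,0].tolist())
a=.07; ex=np.array([np.cos(a),-np.sin(a),0]); ey=np.array([np.sin(a),np.cos(a),0]); o=np.array([.5,.292,.05])
for nm,y,z in [("long in",.065,.0764),("long out",.0707,.0707),("short in",-.0438,.0552),("short out",-.0495,.0495),("bend",0,.0113)]:
    print(nm,[proj(c,o+ex*s+ey*y+np.array([0,0,z])).round(0).tolist() for s in (.05,-.05)])
E
```

```text
tcp_pos: [0.5081, 0.3477, 0.107]
wrist_force: [0.1, -0.8, 0.6]
finger_gap: 0.0603
tcp_pos: [0.511, 0.342, 0.2125]
wrist_force: [1.5, 0.2, 0.8]
finger_gap: 0.0602
clock: 20.42
tcp_pos: [0.4989, 0.2494, 0.2002]
orientation: [-0.004, 0.037, 0.999, 0.033]
wrist_force: [-0.0, -0.3, 0.1]
finger_gap: 0.0599
[    0    68   147   185 18407] [[121, 68], [74, 68], [116, 72], [117, 81], [0, 81], [0, 88], [84, 88], [88, 96], [0, 102], [0, 234], [112, 231], [90, 104], [110, 108], [130, 229], [115, 233], [112, 243], [0, 252], [142, 247], [132, 237], [146, 224]]
[  292   122   181   147 21118] [[292, 132], [297, 259], [349, 235], [455, 266], [472, 132], [355, 122]]
[ 234  323  121   27 1804] [[354, 323], [238, 329], [234, 347], [327, 342], [352, 349], [339, 338]]
long in [[451.0, 270.0], [471.0, 131.0]]
long out [[455.0, 266.0], [475.0, 130.0]]
short in [[301.0, 261.0], [299.0, 129.0]]
short out [[293.0, 258.0], [290.0, 128.0]]
bend [[348.0, 236.0], [352.0, 121.0]]
```

The predicted seated corners match the measured contour within about 3 px, so the bracket is seated and step 1 is met. Next, the short leg.

```bash
python3 -m crank '{"travel":[[0,0.04,0.7],[0,0.04,1.4],[0,0.04,2.1],[0,0.04,2.8],[0,0.04,2.97]],"turn":[0,0,0,0,0]}'|sed -n '2p;4,5p'; python3 -m crank '{"travel":[[0,0,0],[0,0,0],[0,0,0],[0,0,0]],"turn":[0,0,0,0]}' 36 30|sed -n '2p;4,5p'; python3 -m crank '{"travel":[[0,0,0],[0,0,0],[0,0,0]],"turn":[0,0,0]}' 24 30|sed -n '2p;4,5p'
```

```text
tcp_pos: [0.4959, 0.2613, 0.0776]
wrist_force: [-0.5, -0.3, 0.4]
finger_gap: 0.0596
tcp_pos: [0.5003, 0.2615, 0.0841]
wrist_force: [-0.2, -0.3, 0.3]
finger_gap: 0.0364
tcp_pos: [0.5, 0.2569, 0.0842]
wrist_force: [-0.8, -15.2, 9.6]
finger_gap: 0.0242
```

```bash
python3 -m crank '{"travel":[[0,0,-0.1],[0,0,-0.2],[0,0,-0.3],[0,0,-0.4]],"turn":[0,0,0,0]}' 0 30|sed -n '2p;4,5p';python3 -m crank '{"travel":[[0,0,-0.1],[0,0,-0.2],[0,0,-0.3],[0,0,-0.4]],"turn":[0,0,0,0]}'|sed -n '2p;4,5p'; python3 -m crank '{"travel":[[0,0,-0.1],[0,0,-0.2],[0,0,-0.3],[0,0,-0.4]],"turn":[0,0,0,0]}' 0 40|sed -n '2p;4,5p'
```

```text
tcp_pos: [0.5005, 0.2601, 0.101]
wrist_force: [-1.5, 1.8, 3.4]
finger_gap: 0.0147
tcp_pos: [0.4998, 0.2609, 0.1155]
wrist_force: [0.9, 6.4, -2.5]
finger_gap: 0.0101
tcp_pos: [0.4991, 0.2578, 0.1307]
wrist_force: [0.0, 1.0, -2.3]
finger_gap: 0.0069
```

```bash
python3 -m crank '{"travel":[[0,0,-0.5],[0,0,-1.1],[0,0,-1.8],[0,0,-2.5],[0,0,-3.2]],"turn":[0,0,0,0,0]}' 0 60|sed -n '2p;4,5p'; python3 -m crank '{"travel":[[0,-0.4,0],[0,-1,0],[0,-1.6,0],[0.03,-2.2,0],[0.03,-2.8,0]],"turn":[0,0,0,0,0]}'|sed -n '2p;4,5p';  python3 -m crank '{"travel":[[0,-0.6,0],[0,-1.2,0],[0,-1.8,0],[0.03,-2.4,0],[0.03,-3,0]],"turn":[0,0,0,0,0]}'|sed -n '2p;4,5p'; python3 -m crank '{"travel":[[0,-0.6,0],[0,-1.2,0],[0,-1.75,0],[0,-1.75,0],[0,-1.75,0]],"turn":[0,0,0,0,0]}'; python3 - <<'E'
from h import *
print(get_state()["joint_pos"].round(3))
for n in ("scene","top","wrist"):
    c=read_camera(n); np.savez(f"pics/{n}9.npz",**c)
E
```

```text
tcp_pos: [0.4989, 0.2482, 0.2588]
wrist_force: [0.5, -0.2, -4.1]
finger_gap: 0.0062
tcp_pos: [0.4895, 0.1363, 0.2502]
wrist_force: [0.4, -0.2, -3.2]
finger_gap: 0.0062
tcp_pos: [0.4797, 0.0169, 0.2422]
wrist_force: [0.2, 0.2, -3.6]
finger_gap: 0.0066
clock: 24.23
tcp_pos: [0.4751, -0.0526, 0.2375]
orientation: [-0.004, 0.037, 0.999, 0.033]
wrist_force: [-0.5, 0.2, -4.2]
finger_gap: 0.0063
[-0.318  0.139 -0.164  1.294  0.062 -0.245]
```

```bash
python3 -m crank '{"travel":[[0,0,0.6],[-0.05,0,1.3],[-0.08,0,2],[-0.08,0,2.7],[-0.08,0,3.4]],"turn":[0,0,0,0,0]}'|sed -n '2p;4,5p'; python3 -m crank '{"travel":[[0,0,0.15],[0,0,0.3],[0,0,0.4],[0,0,0.4]],"turn":[0,0,0,0]}'|sed -n '2p;4,5p';python3 -m crank '{"travel":[[0,0,0.05],[0,0,0.1],[0,0,0.1]],"turn":[0,0,0]}'|sed -n '2p;4,5p';python3 -m crank '{"travel":[[0,0,0.05],[0,0,0.1],[0,0,0.1]],"turn":[0,0,0]}'|sed -n '2p;4,5p'
python3 - <<'E'
from h import *
c=read_camera("wrist"); np.savez("pics/wrist10.npz",**c); cv2.imwrite("pics/w10.png",c["image"][:,:,::-1])
E
```

```text
tcp_pos: [0.4783, -0.0414, 0.1011]
wrist_force: [0.5, -0.0, -3.0]
finger_gap: 0.006
tcp_pos: [0.4789, -0.0413, 0.0866]
wrist_force: [-0.6, 0.8, -3.1]
finger_gap: 0.0061
tcp_pos: [0.4787, -0.0414, 0.0826]
wrist_force: [-0.2, 0.2, -2.8]
finger_gap: 0.006
tcp_pos: [0.4779, -0.0409, 0.0778]
wrist_force: [0.4, 0.4, -3.5]
finger_gap: 0.0061
```

```bash
python3 -m crank '{"travel":[[0,0,0.05],[0,0,0.1],[0,0,0.1]],"turn":[0,0,0]}'|sed -n '2p;4,5p';python3 -m crank '{"travel":[[0,0,0.05],[0,0,0.1],[0,0,0.1]],"turn":[0,0,0]}'|sed -n '2p;4,5p';python3 -m crank '{"travel":[[0,0,0.03],[0,0,0.06],[0,0,0.06]],"turn":[0,0,0]}'|sed -n '2p;4,5p'
```

```text
tcp_pos: [0.4778, -0.0405, 0.0736]
wrist_force: [-0.4, 0.2, -4.3]
finger_gap: 0.0059
tcp_pos: [0.4778, -0.0402, 0.0696]
wrist_force: [0.2, 0.1, -4.2]
finger_gap: 0.0062
tcp_pos: [0.4779, -0.0401, 0.0674]
wrist_force: [-0.4, 0.6, -3.4]
finger_gap: 0.0058
```

```bash
python3 -m crank '{"travel":[[0,0,0.03],[0,0,0.06],[0,0,0.06]],"turn":[0,0,0]}'|sed -n '2p;4,5p'
```

```text
tcp_pos: [0.4781, -0.04, 0.0653]
wrist_force: [0.2, 0.8, -2.8]
finger_gap: 0.0062
```

```bash
python3 -m crank '{"travel":[[0,0,0.03],[0,0,0.06],[0,0,0.06]],"turn":[0,0,0]}'|sed -n '2p;4,5p';python3 -m crank '{"travel":[[0,0,0.03],[0,0,0.06],[0,0,0.06]],"turn":[0,0,0]}'|sed -n '2p;4,5p'
```

```text
tcp_pos: [0.4782, -0.04, 0.065]
wrist_force: [-6.3, 0.2, 17.3]
finger_gap: 0.0061
tcp_pos: [0.4782, -0.04, 0.0649]
wrist_force: [-13.0, 0.6, 36.5]
finger_gap: 0.0063
```

```bash
python3 -m crank '{"travel":[[0,0,-0.1],[0,0,-0.12],[0,0,-0.12]],"turn":[0,0,0]}' 8 20|sed -n '2p;4,5p';python3 -m crank '{"travel":[[0,0,0],[0,0,0],[0,0,0]],"turn":[0,0,0]}' 13|sed -n '2p;4,5p';python3 -m crank '{"travel":[[0,0,0],[0,0,0],[0,0,0]],"turn":[0,0,0]}' 24|sed -n '2p;4,5p'; python3 -m crank '{"travel":[[0,0,0.2],[0,0,0.4],[0,0,0.6],[0,0,0.7],[0,0,0.7]],"turn":[0,0,0,0,0]}'|sed -n '2p;4,5p'
```

```text
tcp_pos: [0.4784, -0.0401, 0.0654]
wrist_force: [0.4, 0.6, -2.7]
finger_gap: 0.0078
tcp_pos: [0.4782, -0.0399, 0.065]
wrist_force: [0.7, 0.7, 0.2]
finger_gap: 0.0127
tcp_pos: [0.478, -0.0401, 0.0651]
wrist_force: [-0.2, 0.1, 1.4]
finger_gap: 0.0236
tcp_pos: [0.4766, -0.0377, 0.0357]
wrist_force: [-0.0, -0.5, -0.4]
finger_gap: 0.0241
```

```bash
python3 -m crank '{"travel":[[0,0.05,0],[0,0.1,0],[0,0.15,0],[0,0.2,0],[0,0.25,0]],"turn":[0,0,0,0,0]}'|sed -n '2p;4,5p';python3 -m crank '{"travel":[[0,0.03,0],[0,0.06,0],[0,0.08,0],[0,0.1,0]],"turn":[0,0,0,0]}'|sed -n '2p;4,5p';python3 -m crank '{"travel":[[0,0.025,0],[0,0.05,0],[0,0.05,0]],"turn":[0,0,0]}'|sed -n '2p;4,5p'
```

```text
tcp_pos: [0.4789, -0.0283, 0.0382]
wrist_force: [-0.2, -1.6, -0.7]
finger_gap: 0.0241
tcp_pos: [0.4789, -0.0242, 0.0382]
wrist_force: [-0.1, -1.4, -1.4]
finger_gap: 0.024
tcp_pos: [0.479, -0.022, 0.0383]
wrist_force: [-0.1, -0.9, -0.7]
finger_gap: 0.0236
```

```bash
python3 -m crank '{"travel":[[0,0.025,0],[0,0.05,0],[0,0.05,0]],"turn":[0,0,0]}'|sed -n '2p;4p';python3 -m crank '{"travel":[[0,0.025,0],[0,0.05,0],[0,0.05,0]],"turn":[0,0,0]}'|sed -n '2p;4p';python3 -m crank '{"travel":[[0,0.025,0],[0,0.025,0]],"turn":[0,0]}'|sed -n '2p;4p'
```

```text
tcp_pos: [0.4792, -0.02, 0.0385]
wrist_force: [-0.5, -0.5, -1.0]
tcp_pos: [0.4793, -0.018, 0.0386]
wrist_force: [0.2, -0.3, -0.1]
tcp_pos: [0.479, -0.0176, 0.0386]
wrist_force: [-1.6, -4.8, -0.7]
```

Force jumped to −4.8 N at the expected position (the heel at about −0.030), so the edge is at the stop. One more small press, then back off, rise, and look.

```bash
python3 -m crank '{"travel":[[0,0.025,0],[0,0.025,0],[0,0.025,0]],"turn":[0,0,0]}'|sed -n '2p;4p'; python3 -m crank '{"travel":[[0,-0.1,0],[0,-0.2,0],[0,-0.2,-0.3],[0,-0.2,-0.7],[0,-0.2,-1.1]],"turn":[0,0,0,0,0]}'|sed -n '2p;4p'; python3 -m crank '{"travel":[[0,0,-0.7],[0,0,-1.4],[0,0,-2.1],[0,0,-2.8],[0,0,-3.2]],"turn":[0,0,0,0,0]}'|sed -n '2p;4p'; python3 -m crank '{"travel":[[0,-0.5,0],[0,-1,0],[0,-1.5,0],[0,-2,0],[0,-2,0]],"turn":[0,0,0,0,0]}'|sed -n '1,2p;4p'; python3 - <<'E'
from h import *
ims=[]
for n,(u,v,w,h) in {"wrist":(0,0,640,400),"top":(290,175,105,95)}.items():
    c=read_camera(n); np.savez(f"pics/{n}11.npz",**c);im=c["image"][v:v+h,u:u+w,::-1]; ims.append(cv2.resize(im,(480,300) if n=="wrist" else (318,288),interpolation=cv2.INTER_CUBIC))
ims[1]=cv2.copyMakeBorder(ims[1],0,12,0,0,0)
cv2.imwrite("pics/g11.png",np.hstack(ims))
a=.073; ex=np.array([np.cos(a),-np.sin(a),0]); ey=np.array([np.sin(a),np.cos(a),0]); o=np.array([.483,.069,.010])
for n in("wrist","top"):
    c=load(n+"11")
    for nm,y,z in [("edge top",0,.008),("heel top",-.1,.07),("short in top",-.092,.07),("strip top",0,.012)]:
        print(n,nm,[proj(c,o+ex*s+ey*y+np.array([0,0,z])).round(1).tolist() for s in (.05,-.05)])
E
```

```text
tcp_pos: [0.4789, -0.0174, 0.0386]
wrist_force: [-2.2, -7.2, -0.1]
tcp_pos: [0.4789, -0.0268, 0.0824]
wrist_force: [0.3, -1.6, 0.7]
tcp_pos: [0.481, -0.0359, 0.2132]
wrist_force: [0.4, 0.6, -0.1]
clock: 31.52
tcp_pos: [0.4744, -0.1179, 0.2044]
wrist_force: [-0.2, 0.1, -0.8]
wrist edge top [[480.3, 210.3], [496.1, 111.8]]
wrist heel top [[404.9, 238.4], [415.6, 119.4]]
wrist short in top [[414.1, 238.2], [425.9, 119.3]]
wrist strip top [[482.3, 211.6], [498.5, 112.2]]
top edge top [[318.6, 202.3], [316.8, 238.7]]
top heel top [[357.3, 200.5], [355.9, 238.9]]
top short in top [[354.2, 200.3], [352.7, 238.7]]
top strip top [[318.7, 202.0], [316.8, 238.6]]
```

View pics/g11.png

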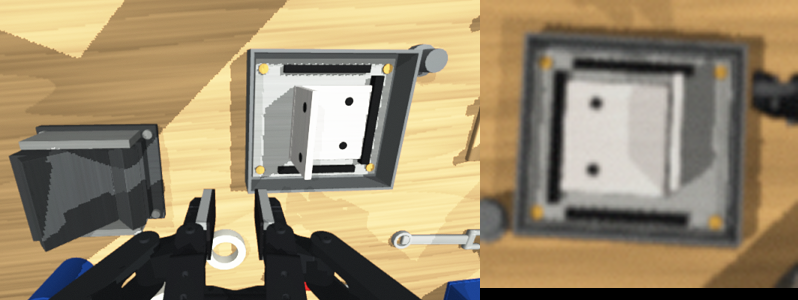

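The last view shows the bracket flat on the plate with the short leg up, centred between the side strips. Its free edge meets the stop strip at about (368,125) in the wrist half. I'll check squareness, gap and centring with intensity profiles.

```bash
python3 - <<'E'
from h import *
a=.073; ex=np.array([np.cos(a),-np.sin(a),0]); ey=np.array([np.sin(a),np.cos(a),0]); o=np.array([.483,.069,.018])
c=load("wrist11"); g=cv2.cvtColor(c["image"],cv2.COLOR_RGB2GRAY).astype(np.float32)
def prof(P): 
    p=np.array([proj(c,q) for q in P],np.float32); return cv2.remap(g,p[:,0].copy(),p[:,1].copy(),1).ravel().astype(int).tolist()
for s in (-.04,-.02,0,.02,.04): print("x",s,"y -12..12/2mm",prof([o+ex*s+ey*y*.001 for y in range(-12,14,2)]))
print("across +x",prof([o+ex*s*.001+ey*-.03 for s in range(40,68,2)]));print("across -x",prof([o-ex*s*.001+ey*-.03 for s in range(40,68,2)]))
E
```

```text
x -0.04 y -12..12/2mm [252, 252, 252, 252, 252, 236, 139, 16, 29, 32, 32, 32, 29]
x -0.02 y -12..12/2mm [253, 253, 253, 253, 253, 254, 146, 11, 28, 31, 31, 31, 28]
x 0 y -12..12/2mm [253, 253, 253, 253, 253, 243, 117, 16, 29, 30, 32, 31, 29]
x 0.02 y -12..12/2mm [253, 253, 253, 253, 253, 244, 143, 19, 29, 30, 30, 30, 29]
x 0.04 y -12..12/2mm [253, 253, 253, 253, 253, 254, 134, 16, 28, 30, 29, 29, 29]
across +x [254, 253, 253, 253, 253, 248, 234, 232, 233, 224, 46, 24, 29, 29]
across -x [252, 253, 253, 253, 249, 234, 235, 235, 232, 232, 229, 180, 74, 30]
```

```bash
python3 -c "
from workcell import *
print(hand_in())"
```

```text
the job is handed in; nothing more can be done
None
```

The bracket is lying flat on the plate, butted against the stop strip with the short leg up, and I handed the job in. The last clock reading was about 31.5 s; `hand_in()` reports no verdict.

**How it went:**
- **Die to cradle:** I lifted the bracket from the die by its long leg. Joint 6 then hit its limit on the way to the cradle, because the tool was the wrong half-turn round.
- **Extra set-down:** To fix that, I stood the bracket on its short leg on the enclosure plate, turned the tool half round, and gripped it again. The task did not ask for this.
- **Cradle:** I eased it into the wooden cradle with the long leg to +y and let go.
- **Cradle to plate:** I retook it by the short leg, which brought the long leg close to level. I then lowered it onto the plate, let go, and pushed it against the stop with one finger until the force rose to about 7 N.

**What the checks showed:**
- **Cradle seating:** The bracket's corners matched the predicted seated pose to within about 3 px in the wrist image.
- **Final position:** The edge meets the stop face at all five points checked, with no visible gap and no visible skew. It is centred between the side strips to about 2 mm.
- **Release:** The wrist force was near zero after I let go, and the arm is clear of everything.

**What was off:**
- The joint-limit stop left the tool tilted about 0.066 rad for the rest of the job. By the tool angle, the long leg was carried about that far off level (limit 0.2 rad), and it settled flat on release.
- I only looked at the bystander objects by eye. None appeared to have moved, and I did not measure them again.

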